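# Stand the fallen laser level back on the instrument shelf, transport lock on

### The job

The line laser level has been knocked over and lies on its back on the bench. While it still lies there, slide the transport lock on its front all the way towards its foot, so that its pendulum is held before it is moved; then stand the laser gently upright on its rubber foot on the low bench shelf, in the free space between the spray can and the radio charger. Leave the can, the radio and the scaffold couplers where they are.

Things in the scene. Friction and masses are not known exactly. Their poses are not given: they have to be found in the camera images.
- laser: Line laser level: grey housing, black rubber foot and brow, 0.5 kg, evenly spread. Origin at its middle; own +z from foot to top, -x its front (slanted window above, lock below). Housing 72 mm in x, 56 mm in y, flat sides, z -44 to 30 mm; narrower head above. At the start it lies on its back on the bench: -x up, origin 38 mm above the bench, top to the robot's left (63 to 146 degrees from ahead).
- laser_foot (a point): Centre of the underside of the laser's rubber foot, 60 mm below its origin (laser z = -60 mm). The foot is 76 mm in laser x, 60 mm in y and 16 mm high. Upright on a surface the laser's origin is 60 mm above it. The centre of mass is within 6 mm of the origin.
- laser_top (a point): Point on the laser's axis level with its top (laser z = 60 mm). The head (z 30 to 60 mm) is 44 mm wide in y; its back is at x = 38 mm, its front slants back from x = -36 mm at z = 30 to x = -22 mm at the rubber brow on top. A round glass window of radius 16 mm at x = 8 mm rises 12 mm above it.
- lock (a joint): Transport lock of the laser, a stiff sliding grip (about 1 N of friction, stays where it is left). 0 = end of travel towards the top (unlocked), 0.024 m = end stop towards the foot (locked); it starts at 0 to 0.006 m.
- lock_grip (a point): Centre of the lock's grip, a white ribbed block 24 mm wide (laser y), 14 mm long (along laser z), 14 mm proud of the housing front; it lies 7 mm under the grip's outer face, at laser x = -43 mm. With the laser on its back the housing front is 74 mm and the grip's outer face 88 mm above the bench. It is at laser z = 0 at joint 0, and at -24 mm when locked.
- shelf: Low bench shelf fixed to the bench on the robot's right, a plank board on two wooden cheeks, blue steel edging along the front. Board 180 mm deep (its x), 420 mm long (its y), top face 60 mm above the bench. Origin on the bench under the board's middle; +x points to its back: to the robot's right (65 to 107 degrees right of ahead). The front faces the middle of the bench.
- shelf_top (a point): Middle of the board's top face, 60 mm above the bench, axes as shelf. The space about it is free: the can and the radio stand near the board's two ends, about 150 to 170 mm from it.
- can: Spray can standing near one end of the shelf, radius 33 mm, 170 mm tall; origin at the centre of its underside. Leave alone.
- radio: Two-way radio in its charger standing near the other end of the shelf: charger 75 by 80 mm and 32 mm high, radio rising to 132 mm, aerial to 165 mm; origin at the centre of its underside. Leave alone.
- coupler_a: Scaffold swivel coupler, two steel rings side by side, about 140 by 100 mm and 46 mm high, lying on the bench at the far side, beyond the work; origin at the centre of its underside. Leave alone.
- coupler_b: A second such coupler, lying nearer the robot between the laser and the shelf; origin at the centre of its underside. Leave alone.
There are look-alikes about, which are no part of the job. Leave any turquoise look-alike of the laser alone.

How it is judged:
On the way, in this order (a step that is already met when the one before it is completed fails the run):
1. the transport lock is slid home (within 2.5 mm of its end stop) while the laser still lies on the bench (value of joint lock above 0.0215 m and height (world z) of laser below 0.05 m and angle between laser's own z axis and vertical above 1.3 rad), for 0.2 s.
2. the laser stands upright on the shelf (angle between laser's own z axis and vertical below 0.06 rad and z of laser in the frame of shelf_top between 0.056 and 0.064 m), for 0.2 s.
At the end, for the whole second after the job is handed in: The laser stands at rest on its foot on the shelf board, upright within 0.05 rad (origin 56 to 64 mm above the board), within 45 mm of the board's middle in depth and 80 mm along it, between can and radio; its lock is within 2.5 mm of the foot-side stop (angle between laser's own z axis and vertical below 0.05 rad and z of laser in the frame of shelf_top between 0.056 and 0.064 m and x of laser in the frame of shelf_top between -0.045 and 0.045 m and y of laser in the frame of shelf_top between -0.08 and 0.08 m and value of joint lock above 0.0215 m and linear speed of laser below 0.02 m/s and angular speed of laser below 0.1 rad/s); the robot touches nothing.
It fails at once if the laser is banged down on the shelf (more than 45 N between them) (contact force between laser and shelf above 45 N).
It fails at once if the can or the radio is shifted more than 20 mm or tipped (distance of any of can, radio from where it was at the start of the episode above 0.02 m or angle between any of can, radio's own z axis and vertical above 0.25 rad).
It fails at once if a coupler is shifted more than 20 mm (distance of any of coupler_a, coupler_b from where it was at the start of the episode above 0.02 m).
It also fails if it takes over 66 s, if anything falls off the work surface, if the arm or the gripper's body presses on something with over 40 N, if the wrist force passes 120 N, or if a joint passes its speed limit or range.

### The arm

A 7-joint arm with a two-finger parallel gripper is mounted at the origin on the work surface. World frame = base frame: x ahead of the robot, y to its left, z up, the work surface at z = 0. Lengths are in m, angles in rad, forces in N, time in s.
With the tool pointing down it reaches from about 0.35 to 0.9 m from the base axis. Payload 7.2 kg.
Tool frame: the origin (TCP) lies midway between the tips of the shut fingers; the grasp point (between the pads) lies 19 mm behind it; z points along the fingers, y is the direction in which the jaws open and shut (so a half turn about z gives the same grasp; the last joint's range is limited). The gripper opens to 85 mm and grips with 20 to 120 N. Pads are 22 mm wide; open, the fingers measure 114 mm over their backs; the gripper's body (76 mm by 85 mm) begins 54 mm behind the grasp point. The pads swing forward as they close: fully open they stand 13 mm farther back than shut.
Start: joints at [1.075, 0.411, -0.013, 1.596, 0.006, 1.134, -0.082], TCP at [0.259, -0.569, 0.231] pointing down, gripper open.
Joint ranges: [-2.95, 2.95], [-0.29, 1.99], [-1.47, 1.44], [0.14, 2.54], [-1.03, 4.17], [0.13, 1.85], [-2.86, 2.86]. Speed limits (rad/s): [2.39, 2.39, 3.01, 3.01, 3.14, 3.14, 3.14].

### API

Orientations are given as a unit quaternion [x, y, z, w].
In Python, from cell import robot, claw, planner, status, optics, job_done, finder gives the robot as it stands. Calls block until the motion is done:
- robot.move_to(position, orientation): joint-space move of the TCP to a pose.
- robot.movel(position, ori=None, vel=0.15, threshold=None): straight line of the TCP; ori=None keeps the orientation; vel is the mean speed in m/s. With threshold (N) it stops when the force on the tool has changed by that much, and returns True; else False.
- robot.set_joints(angles): joint-space move.
- claw.move_gripper(opening, squeeze=None): finger opening in m; squeeze is the grip in N (None keeps the last); returns when the fingers have stopped.
- robot.hold(seconds).
- planner.inverse_kinematics(position, orientation): joint angles nearest the present ones, or None.
- status.read_state(): the state.
- optics.read_camera(name): name is "scene" or "top" or "wrist"; returns a dict with "frame" (400x640x3 uint8, red, green, blue), "depth" (400x640 float32, m along the optical axis (not along the pixel's ray), 0 where there is no reading), "fov_y" (degrees; the focal length in pixels is half the picture's height over the tangent of half this angle, whatever the lens; pixels are square), "cx", "cy" (the principal point, pixels), "world_to_cam" (4x4, takes a point from world to camera coordinates). Camera axes: x right, y up, looking along -z (the intrinsics and any distortion apply to the point x, -y, -z); pixel columns grow to the right and rows downward; lengths in m; the calibration is good to about 2 mm. A picture is of the moment at which its call begins.
A pose or a line that the arm cannot do raises robot.MotionError and nothing moves.
- job_done(): hands the job in, once; it reports no verdict.
Trained networks look in a picture, given as the dict that the camera call returned (one of the last four; its "shot" number tells which), for a name from the list of things; names that differ only in an ending like _2 or _b are one class to them, and where a whole thing is asked for, a point or a joint stands for the part that bears it (a point fixed in the world has none). Each returns a list of dicts, best first, with "conf" (0 to 1); they miss things now and then, are a little off and sometimes report something else, mostly with a low value. They report only what shows in the picture. A call takes as long as a camera call. They do not tell look-alikes from the thing itself.
- finder.spot_in(name, picture): "position" ([row, column] in pixels, amid what is visible of it).
- finder.masks_of(name, picture): "pixels" (400x640 bool, what is visible of it) and "position" ([row, column] in pixels, amid what is visible of it).
The state is a dict: "time": time; "joint_pos": joint angles; "qvel": joint speeds; "joint_efforts": joint torques, N m; "ee_pos": TCP position; "eef_rot": TCP orientation; "ft_force": force on the tool from outside, world axes, zero at the start; "ft_torque": the same for the moment, N m; "gripper_width": finger opening in m.
Only numpy, scipy, OpenCV 4.12 (cv2) and the standard library are available. Lean on these libraries where they do the work, as an engineer would, in place of code of your own. Each camera call takes 0.05 s, during which the arm holds its last target.

## Working session

There is one attempt and no reset: what is moved stays moved. The work goes in short steps, each a Python script; the robot and the scene stay as the last script left them, time stands still between calls to the robot, and variables do not carry over. Pictures are saved under pics/ and viewed, and the job is handed in when it is done.

```bash
ls; mkdir -p pics; cat > h.py <<'E'
import numpy as np, cv2
from cell import robot, claw, planner, status, optics, job_done, finder
def snap(cam,fn):
    p=optics.read_camera(cam); cv2.imwrite('pics/'+fn,cv2.cvtColor(p['frame'],cv2.COLOR_RGB2BGR)); return p
def cloud(p):
    H,W=p['depth'].shape; f=H/2/np.tan(np.radians(p['fov_y'])/2)
    v,u=np.mgrid[:H,:W]; d=p['depth']
    P=np.stack([(u-p['cx'])/f*d,-(v-p['cy'])/f*d,-d,np.ones_like(d)],-1)
    return (P@np.linalg.inv(p['world_to_cam']).T)[...,:3]
E
python3 - <<'E'
from h import *
for c in ['scene','top','wrist']:
    p=snap(c,c+'0.png'); print(c,{k:(v if not hasattr(v,'shape') else v.shape) for k,v in p.items()}); print(p['world_to_cam'])
    print((p['depth']==0).mean())
print(status.read_state())
E
```

```text
pics
scene {'frame': (400, 640, 3), 'depth': (400, 640), 'fov_y': 48.49543281735146, 'cx': 316.4383622122723, 'cy': 203.4539759076405, 'world_to_cam': (4, 4), 'shot': 1}
[[ 0.85133658  0.52433268 -0.01735719 -0.47685147]
 [-0.41581201  0.6945708   0.58708754  0.18780069]
 [ 0.31988498 -0.49259177  0.80933735 -1.38312183]
 [ 0.          0.          0.          1.        ]]
0.0039609375
top {'frame': (400, 640, 3), 'depth': (400, 640), 'fov_y': 44.50893132305039, 'cx': 322.6751522062585, 'cy': 193.79721115962113, 'world_to_cam': (4, 4), 'shot': 2}
[[ 0.01719995 -0.99985118 -0.00133341 -0.01970516]
 [ 0.99853271  0.01710875  0.05137813 -0.54383094]
 [-0.05134767 -0.00221516  0.99867838 -1.32057857]
 [ 0.          0.          0.          1.        ]]
0.0042109375
wrist {'frame': (400, 640, 3), 'depth': (400, 640), 'fov_y': 68.34147763461475, 'cx': 320.5168075135499, 'cy': 201.41684024637038, 'world_to_cam': (4, 4), 'shot': 3}
[[ 4.14003549e-01 -9.10275203e-01 -3.40552509e-04 -6.22832739e-01]
 [ 8.76922042e-01  3.98934439e-01 -2.68065376e-01  3.47694328e-02]
 [ 2.44149123e-01  1.10681379e
[... 151 characters left out ...]
[ 1.07478336,  0.41173611, -0.01273586,  1.59687221,  0.0055944 ,
        1.13428872, -0.08221438]), 'qvel': array([ 1.33391029e-04, -3.02029841e-03, -4.82792766e-04, -3.20504213e-03,
       -1.18535017e-03,  5.55662282e-05, -3.30272568e-04]), 'joint_efforts': array([ 1.73956993e-03, -6.01035333e+01,  6.82790168e-01, -2.99645054e+01,
        1.39294553e-02,  7.86084391e-03, -4.61864147e-06]), 'ee_pos': array([ 0.25912262, -0.56832347,  0.23062533]), 'eef_rot': array([ 9.77205848e-01,  2.12293023e-01, -1.70769586e-04, -6.11046133e-04]), 'ft_force': array([-0.4326797 ,  0.02467926,  0.23442892]), 'ft_torque': array([-0.00429362, -0.0152979 , -0.03347189]), 'gripper_width': 0.08528357572724188}
```

View pics/scene0.png

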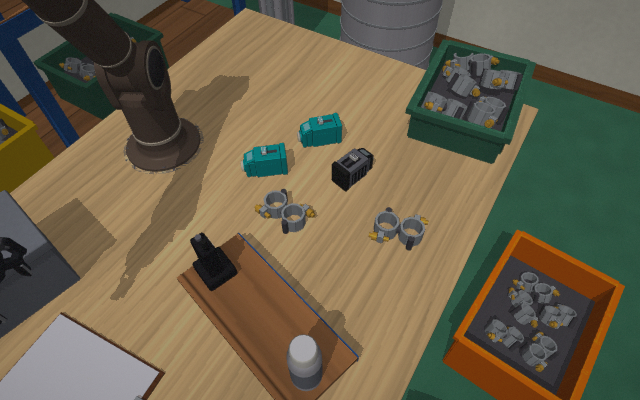

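View pics/top0.png

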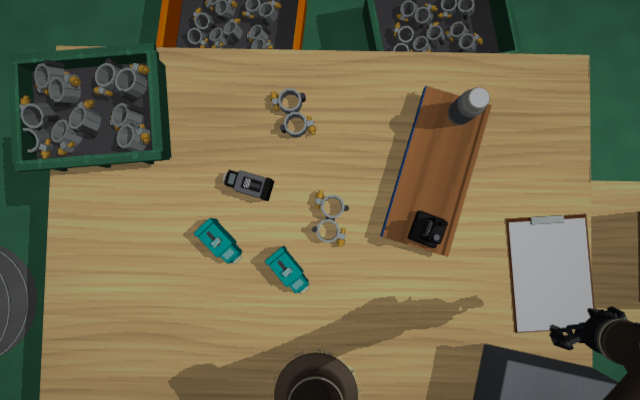

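```bash
python3 - <<'E'
from h import *
p=optics.read_camera('top'); C=cloud(p)
q=optics.read_camera('scene'); Cs=cloud(q)
for n,pp,CC in [('top',p,C),('scene',q,Cs)]:
    for name in ['laser','shelf','can','radio','coupler','lock_grip']:
        try:
            for m in finder.masks_of(name if name!='coupler' else 'coupler_a',pp):
                P=CC[m['pixels']]; print(n,name,round(m['conf'],2),np.round(m['position']),len(P),np.round(np.median(P,0),3),np.round(P.min(0),3),np.round(P.max(0),3))
        except Exception as e: print(name,e)
    np.save(n+'C.npy',CC)
im=cv2.imread('pics/top0.png')[150:220,200:300]; cv2.imwrite('pics/topz.png',cv2.resize(im,None,fx=8,fy=8,interpolation=cv2.INTER_CUBIC))
# bench and shelf heights
for (v,u) in [(100,200),(300,150),(330,440),(184,249),(170,430),(120,430),(220,400),(70,550)]: print(v,u,np.round(C[v,u],4))
# shelf board fit
m=(abs(C[...,2]-0.06)<0.008); 
n,l,s,c=cv2.connectedComponentsWithStats(m.astype(np.uint8))
i=np.argsort(-s[1:,4])[:3]+1
for k in i:
    P=C[l==k]; print(s[k],cv2.minAreaRect(P[:,:2].astype(np.float32)*1000), P[:,2].mean())
E
```

```text
top laser 0.84 [239. 220.] 1160 [0.417 0.26  0.072] [ 0.36  -0.013 -0.006] [0.476 0.32  1.347]
top laser 0.76 [270. 289.] 1073 [0.342 0.078 0.072] [ 0.28   0.024 -0.006] [0.402 0.136 0.092]
top laser 0.71 [180. 250.] 949 [0.566 0.18  0.073] [ 0.476 -0.013 -0.008] [0.601 0.258 1.347]
top shelf 0.72 [180. 249.] 1045 [0.566 0.182 0.072] [ 0.476 -0.013 -0.008] [0.607 0.269 1.347]
top can 0.75 [106. 469.] 1069 [ 0.752 -0.354  0.19 ] [ 0.476 -0.441 -0.004] [ 0.854 -0.013  1.347]
top radio 0.9 [229. 428.] 1013 [ 0.456 -0.269  0.12 ] [ 0.408 -0.32   0.058] [ 0.503 -0.013  1.347]
top coupler 0.93 [217. 330.] 714 [ 0.478 -0.031  0.04 ] [ 0.403 -0.081 -0.007] [0.553 0.016 1.347]
top coupler 0.66 [111. 291.] 864 [0.767 0.077 0.036] [ 0.476 -0.013 -0.005] [0.825 0.138 1.347]
top lock_grip 0.51 [181. 247.] 46 [0.568 0.186 0.087] [0.557 0.179 0.075] [0.579 0.194 0.092]
top lock_grip 0.48 [238. 217.] 51 [0.414 0.261 0.086] [ 0.403 -0.013  0.075] [0.476 0.272 1.347]
top lock_grip 0.43 [272. 284.] 55 [0.341 0.08  0.087] [0.331 0.067 0.072] [0.351 0.09  0.092]
scene laser 0.72 [129. 320.] 1201 [0.423 0
[... 958 characters left out ...]
0 200 [0.7996 0.3349 0.0046]
300 150 [ 0.2463  0.4564 -0.0013]
330 440 [ 0.1791 -0.3361 -0.0017]
184 249 [0.5632 0.182  0.0754]
170 430 [ 0.6095 -0.2929  0.06  ]
120 430 [ 0.744  -0.2933  0.0546]
220 400 [ 0.4763 -0.2148  0.0603]
70 550 [ 0.9025 -0.6401 -0.0016]
[ 381   85  111  172 9165] ((611.0833740234375, -310.2145080566406), (184.78158569335938, 421.2127990722656), 74.20829772949219) 0.05929849124464549
[  29   63  122   95 3156] ((756.76123046875, 610.235595703125), (243.31521606445312, 314.9186096191406), 5.584566116333008) 0.06375712940599522
[215 223  24  40 195] ((410.6544189453125, 250.9906005859375), (104.89128875732422, 45.54377746582031), 33.537322998046875) 0.06169457553924355
```

View pics/topz.png

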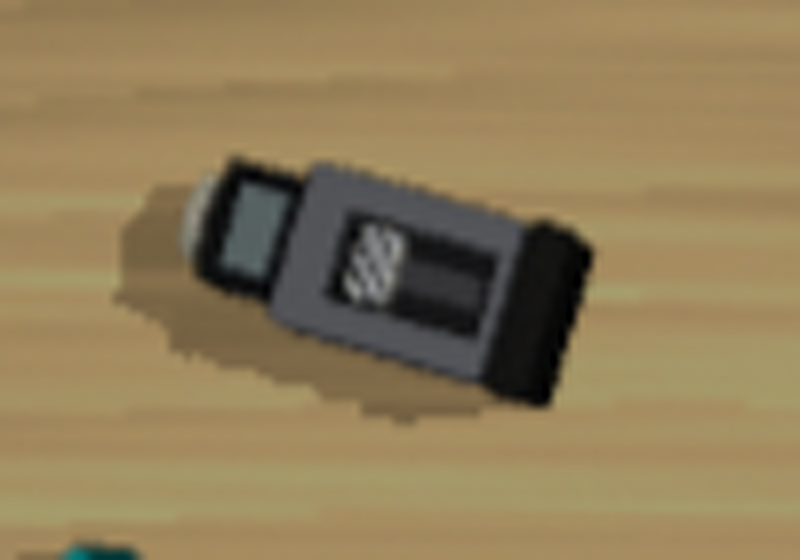

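```bash
cat >> h.py <<'E'
from scipy.spatial.transform import Rotation as Rn
def laser_fit(C,guess,zlo=0.066,zhi=0.083):
    m=(np.hypot(C[...,0]-guess[0],C[...,1]-guess[1])<0.1)&(C[...,2]>zlo)&(C[...,2]<zhi)
    n,l,s,c=cv2.connectedComponentsWithStats(m.astype(np.uint8)); k=np.argmax(s[1:,4])+1
    P=C[l==k]; return P,cv2.minAreaRect(P[:,:2].astype(np.float32)*1000)
def pose_q(a,yj):  # tool z=a, tool y=yj
    a=np.array(a)/np.linalg.norm(a); yj=np.array(yj)/np.linalg.norm(yj); x=np.cross(yj,a)
    return Rn.from_matrix(np.stack([x,yj,a],1)).as_quat()
E
python3 - <<'E'
from h import *
for n in ['top','scene']:
    C=np.load(n+'C.npy'); P,r=laser_fit(C,(.566,.18)); print(n,len(P),r,P[:,2].mean(), np.percentile(P[:,2],[5,50,95]))
    m=(np.hypot(C[...,0]-.568,C[...,1]-.186)<0.03)&(C[...,2]>.083); print(C[m].mean(0),m.sum())
s=status.read_state(); 
q=optics.read_camera('wrist'); w=q['world_to_cam']; cp=-w[:3,:3].T@w[:3,3]
R=Rn.from_quat(s['eef_rot']); print('cam in tool',R.inv().apply(cp-s['ee_pos']), 'view dir in tool',R.inv().apply(-w[2,:3]),'up',R.inv().apply(w[1,:3]))
L=np.array([.566,.18,0.038])
for az in (74,):
    z=np.array([np.cos(np.radians(az)),np.sin(np.radians(az)),0]);x=np.array([0,0,-1.]);y=np.cross(z,x)
    for th in (0,15,20,30,40):
        t=np.radians(th); a=np.cos(t)*x-np.sin(t)*z
        for sg in (1,-1):
            print('grasp',th,sg,planner.inverse_kinematics(L+a*.017,pose_q(a,sg*y)))
S=np.array([.611,-.310,.12])
for th in (0,15,20,30,40,50):
  t=np.radians(th)
  for az in range(-180,30,15):
    x=np.array([np.cos(np.radians(az)),np.sin(np.radians(az)),0]);z=np.array([0,0,1.]);y=np.cross(z,x);a=np.cos(t)*x-np.sin(t)*z
    for sg in (1,-1):
        i=planner.inverse_kinematics(S+a*.017,pose_q(a,sg*y))
        if i is not None: print(th,az,sg,np.round(i,2))
E
```

```text
top 748 ((566.7261962890625, 183.77212524414062), (108.50010681152344, 58.75095748901367), 73.7571792602539) 0.07317784359353335 [0.0681648  0.07327722 0.07796323]
[0.56683243 0.18755908 0.08731098] 50
scene 542 ((566.713623046875, 180.85357666015625), (109.20673370361328, 60.46921920776367), 73.46125793457031) 0.07327532413816434 [0.06749724 0.0736639  0.0776446 ]
[0.56788419 0.18463683 0.08715533] 40
cam in tool [ 0.06721463 -0.00173612 -0.14260147] view dir in tool [-2.67966240e-01  8.11472210e-04  9.63427961e-01] up [0.96342777 0.0012788  0.26796511]
grasp 0 1 [ 0.39430442  1.03214726 -1.2492828   1.7932823   1.07500382  1.1834177
  1.65203229]
grasp 0 -1 [ 0.04938601  0.69754129 -0.61269519  1.81486958  0.53965538  0.80219264
 -1.11855796]
grasp 15 1 [ 0.23375451  1.1089734  -1.24938991  1.66135662  1.11774223  1.50477573
  1.58701467]
grasp 15 -1 [-0.0283034   0.8103985  -0.70032529  1.67895474  0.72543267  1.14733741
 -1.31482204]
grasp 20 1 [ 0.18355921  1.14260719 -1.24972925  1.61436747  1.13476473  1.61002651
  1.57108682]
grasp 20 -1 [-0.0766384   0.8425998  -0.68843801  
[... 7305 characters left out ...]
.7  -0.53]
50 -75 -1 [-0.68  1.    1.23  1.97 -0.75  0.43 -2.09]
50 -60 1 [ 0.16  0.51 -0.01  2.03  1.38  0.54 -0.54]
50 -60 -1 [-0.57  0.78  1.02  2.07 -0.79  0.15 -1.73]
50 -45 1 [ 0.17  0.47  0.08  2.11  1.76  0.31 -0.65]
50 -45 -1 [-0.06  0.5   0.37  2.13  1.88  0.19  2.31]
50 -30 1 [ 0.53  0.47 -0.23  2.13  2.18  0.25 -0.71]
50 -30 -1 [ 0.36  0.46 -0.02  2.14  2.45  0.19  2.12]
50 -15 1 [ 1.35  0.87 -1.24  2.07  1.83  0.6   0.28]
50 -15 -1 [ 0.94  0.54 -0.6   2.1   2.26  0.17  2.75]
50 0 1 [ 1.34  0.76 -1.05  2.02  1.43  0.24  0.87]
50 0 -1 [ 1.34  0.76 -1.05  2.02  1.43  0.24 -2.27]
50 15 1 [ 1.43  0.88 -1.13  1.92  0.73  0.33  1.87]
50 15 -1 [ 1.06  0.61 -0.55  1.94 -0.84  0.32  0.12]
```

```bash
cat >> h.py <<'E'
def laser_axes(az):
    r=np.radians(az); z=np.array([np.cos(r),np.sin(r),0]); x=np.array([0,0,-1.]); return x,np.cross(z,x),z
E
python3 - <<'E'
from h import *
x,y,z=laser_axes(73.6); q=pose_q(x,-y)
s=status.read_state()
robot.movel([s['ee_pos'][0],s['ee_pos'][1],.40],vel=.3)
claw.move_gripper(0.0,40)
robot.move_to([.575,.20,.36],q)
s=status.read_state(); print(s['time'],s['ee_pos'],np.round(s['joint_pos'],2),s['gripper_width'])
robot.movel([.565,.18,.24],vel=.2)
p=snap('wrist','w1.png'); C=cloud(p)
P,r=laser_fit(C,(.566,.18)); print(len(P),r,np.percentile(P[:,2],[5,50,95]))
for lo,hi in [(.069,.083),(.073,.079)]: print(laser_fit(C,(.566,.18),lo,hi)[1])
m=(np.hypot(C[...,0]-.568,C[...,1]-.186)<0.03)&(C[...,2]>.083); print(C[m].mean(0),m.sum(),cv2.minAreaRect(C[m][:,:2].astype(np.float32)*1000))
np.save('w1C.npy',C)
print(status.read_state()['time'])
E
```

```text
5.3 [0.57547999 0.19889303 0.35983285] [ 0.26  0.48 -1.02  1.4   0.41  1.49 -1.03] 8.040486607480164e-05
4412 ((562.0366821289062, 184.9198455810547), (105.61307525634766, 58.4128532409668), 75.6422348022461) [0.06867087 0.07419293 0.07636461]
((561.3093872070312, 182.07855224609375), (99.74727630615234, 58.4128532409668), 75.6422348022461)
((561.0660400390625, 177.3574676513672), (88.41472625732422, 58.12664031982422), 74.13771057128906)
[0.56917563 0.19381201 0.3120265 ] 25641 ((567.6616821289062, 184.94631958007812), (34.7239875793457, 59.81058120727539), 73.50988006591797)
6.1083
```

View pics/w1.png

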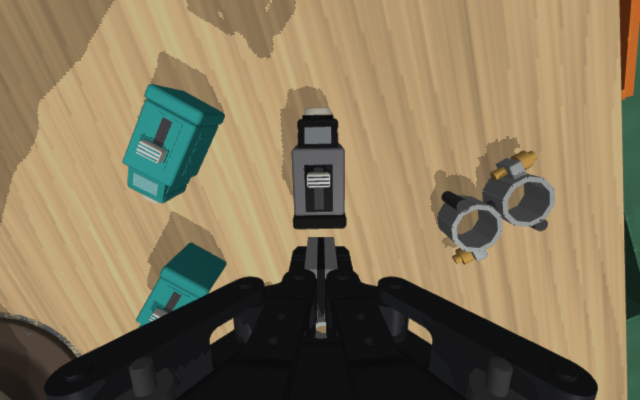

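```bash
python3 - <<'E'
from h import *
C=np.load('w1C.npy')
x,y,z=laser_axes(73.8)
o=np.array([.567,.189,0])
D=C-o; lz=D@z; ly=D@y; h=C[...,2]
m=(abs(lz)<.03)&(abs(ly)<.03)&(h>.083)&(h<.095)
print('grip lz',np.percentile(lz[m],[1,50,99]),'ly',np.percentile(ly[m],[1,50,99]),m.sum(), np.percentile(h[m],50))
m=(abs(ly)<.02)&(h>.073)&(h<.08)&(abs(lz)<.09); print('foot end',np.percentile(lz[m],[0.5,99.5]), )
m=(abs(ly)<.05)&(h>.070)&(h<.08)&(lz>-.04)&(lz<.02); print('housing y',np.percentile(ly[m],[.5,99.5]))
for a,b in[(-.04,-.03),(-.03,-.02),(0.015,.025)]:
    k=m=(abs(ly)<.05)&(h>.070)&(h<.08)&(lz>a)&(lz<b); print(a,np.percentile(ly[k],[1,99]),np.median(h[k]))
m=(abs(ly)<.05)&(h>.070)&(h<.08)&(lz>-.07)&(lz<-.045); print('foot y',np.percentile(ly[m],[.5,99.5]))
E
```

```text
grip lz [-0.00707715  0.00056224  0.00689611] ly [-0.00840899  0.00287466  0.01414491] 315 0.08798928153870272
foot end [-0.05657596  0.03054624]
housing y [-0.02546619  0.03035549]
-0.04 [-0.02564321  0.02969043] 0.07427317009613935
-0.03 [-0.0254591   0.02931281] 0.07458634920258031
0.015 [-0.02458565  0.03014982] 0.07403851923622484
foot y [-0.02671761  0.03112069]
```

```bash
python3 - <<'E'
from h import *
x,y,z=laser_axes(73.8); q=pose_q(x,-y); o=np.array([.5655,.1915,0]); k=np.array([0,0,1.])
robot.move_to(o+.034*z+.12*k,q)
print(robot.movel(o+.034*z+.080*k,vel=.08,threshold=5))
f0=status.read_state()['ft_force']
for t in (.015,.005,-.003,-.007,-.010):
    robot.movel(o+t*z+.080*k,vel=.04); s=status.read_state(); print(t,np.round((s['ft_force']-f0)@z,2),np.round(s['ft_force']-f0,2),np.round((s['ee_pos']-o)@z,4))
robot.movel(o+.034*z+.081*k,vel=.15)
robot.movel(o+.034*z+.20*k,vel=.2)
claw.move_gripper(.085,40)
robot.move_to(o+.0*z+.26*k,q)
p=snap('wrist','w2.png'); C=cloud(p); np.save('w2C.npy',C)
D=C-o; lz=D@z; ly=D@y; h=C[...,2]
m=(abs(lz)<.04)&(abs(ly)<.03)&(h>.083)&(h<.095)
print('grip lz',np.percentile(lz[m],[1,50,99]),'ly',np.percentile(ly[m],[1,50,99]),m.sum(), np.percentile(h[m],50))
m=(abs(ly)<.02)&(h>.073)&(h<.08)&(abs(lz)<.09); print('foot end',np.percentile(lz[m],[0.5,99.5]), )
for a,b in[(-.035,-.025),(-.01,0),(0.015,.025)]:
    k=m=(abs(ly)<.05)&(h>.070)&(h<.08)&(lz>a)&(lz<b); print(a,np.percentile(ly[k],[1,99]),np.median(h[k]))
print(status.read_state()['time'])
E
```

```text
False
0.015 -0.75 [-0.31 -0.69  0.87] 0.0148
0.005 -0.9 [ 0.11 -0.97  0.47] 0.0045
-0.003 -1.03 [-1.77 -0.56  0.36] -0.0036
-0.007 -0.67 [-1.76 -0.19  1.73] -0.0069
-0.01 4.15 [0.14 4.28 3.07] -0.009
grip lz [-0.03126788 -0.02373826 -0.01746455] ly [-0.01140851 -0.00015446  0.01212689] 272 0.08803219823358405
foot end [-0.05858588  0.02796466]
-0.035 [-0.02727076  0.02790848] 0.07424476679095116
-0.01 [-0.02671818  0.02723477] 0.0745193995688562
0.015 [-0.02614428  0.02781347] 0.07397522816591168
11.6083
```

View pics/w2.png

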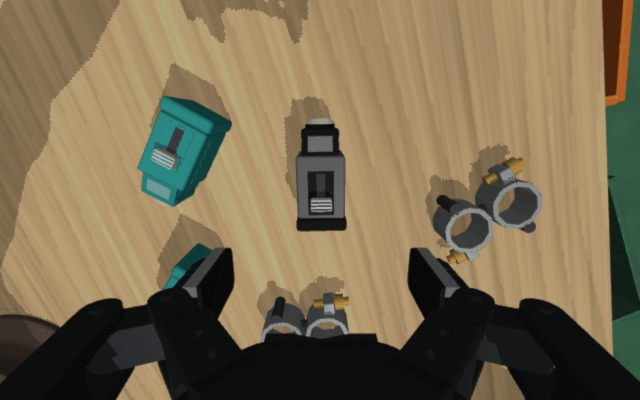

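```bash
python3 - <<'E'
from h import *
x,y,z=laser_axes(73.8); o=np.array([.5655,.1915,.038])
t=np.radians(30); a=np.cos(t)*x-np.sin(t)*z; q=pose_q(a,-y); T=o+a*.017
robot.move_to(T-a*.11,q)
s=status.read_state(); print(np.round(s['joint_pos'],2))
print(robot.movel(T,vel=.1,threshold=8)); s=status.read_state(); print(s['ee_pos']-T)
claw.move_gripper(.03,50)
s=status.read_state(); print(s['gripper_width'],s['time'],np.round(s['ft_force'],2))
p=snap('scene','s2.png')
im=cv2.imread('pics/s2.png')[60:260,240:480]; cv2.imwrite('pics/s2z.png',cv2.resize(im,None,fx=3,fy=3))
E
```

```text
[-0.24  0.87 -0.71  1.36  0.72  1.63 -1.33]
False
[0.00027687 0.00071079 0.0005422 ]
0.05574558020436521 13.9417 [3.08 2.54 3.97]
```

View pics/s2z.png

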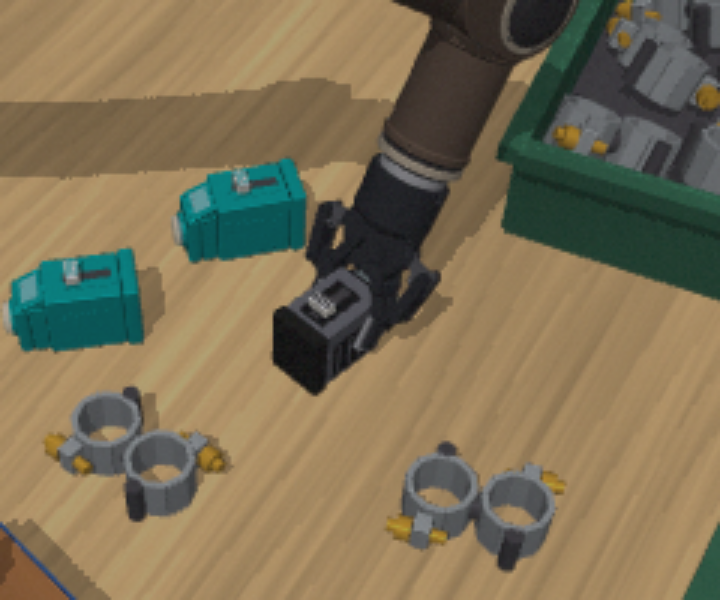

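```bash
python3 - <<'E'
from h import *
x,y,z=laser_axes(73.8); o=np.array([.5655,.1915,.038])
t=np.radians(30); a=np.cos(t)*x-np.sin(t)*z; T=o+a*.017
robot.movel(T+[0,0,.03],vel=.05)
s=status.read_state(); print(s['gripper_width'],np.round(s['ft_force'],2))
robot.movel(T+[0,0,.28],vel=.2)
s=status.read_state(); print(np.round(s['joint_pos'],2),s['time'])
for az in (-105.8,-95,-85,-75):
  r=np.radians(az); X=np.array([np.cos(r),np.sin(r),0]);Z=np.array([0,0,1.]);Y=np.cross(Z,X);A=np.cos(t)*X-np.sin(t)*Z
  for h in (.12,.2,.28):
    S=np.array([.611,-.310,h])
    print(az,h,np.round(planner.inverse_kinematics(S+A*.017,pose_q(A,-Y)),2),'|',np.round(planner.inverse_kinematics(S+A*.017,pose_q(A,Y)),2))
E
```

```text
0.055206316503856184 [ 0.2   0.75 -5.04]
[-0.18  0.63 -0.7   1.31  0.61  1.82 -1.15] 16.1417
-105.8 0.12 [ 0.37  0.95 -0.63  1.57  1.35  1.71  2.13] | [ 0.23  0.89 -0.39  1.58  1.22  1.56 -0.98]
-105.8 0.2 [ 0.37  0.84 -0.63  1.56  1.29  1.74  2.23] | [ 0.26  0.79 -0.43  1.57  1.2   1.63 -0.88]
-105.8 0.28 [ 0.37  0.73 -0.63  1.52  1.26  1.78  2.35] | [ 0.28  0.7  -0.47  1.52  1.18  1.69 -0.77]
-95 0.12 [ 0.39  0.89 -0.63  1.72  1.45  1.6   2.14] | [ 0.25  0.83 -0.41  1.73  1.35  1.45 -0.99]
-95 0.2 [ 0.51  0.84 -0.84  1.7   1.48  1.74  2.25] | [ 0.28  0.72 -0.46  1.71  1.31  1.51 -0.87]
-95 0.28 [ 0.51  0.72 -0.83  1.66  1.41  1.74  2.38] | [ 0.31  0.62 -0.51  1.67  1.27  1.56 -0.74]
-85 0.12 [ 0.27  0.78 -0.43  1.86  1.48  1.36  2.14] | [ 0.26  0.78 -0.42  1.86  1.48  1.35 -1.  ]
-85 0.2 [ 0.41  0.7  -0.63  1.84  1.48  1.48  2.28] | [ 0.31  0.66 -0.49  1.84  1.42  1.39 -0.86]
-85 0.28 [ 0.55  0.65 -0.83  1.78  1.47  1.59  2.42] | [ 0.35  0.55 -0.54  1.8   1.36  1.43 -0.71]
-75 0.12 [-0.82  1.22  1.23  2.05 -0.3   0.17 -2.75] | [ 0.29  0.73 -0.42  1.98  1.64  1.25 -1.02]
-75 0.2 [ 0.14  0.56 -0.22  1.98  1.48  1.12  2.27] | [ 0.35  0.61 -0.5   1.96  1.55  1.27 -0.86]
-75 0.28 [ 0.45  0.5  -0.63  1.91  1.48  1.31  2.45] | [ 0.4   0.49 -0.56  1.92  1.47  1.28 -0.69]
```

```bash
cat >> h.py <<'E'
SC=np.array([.611,-.310,0.]); _r=np.radians(-105.8); _t=np.radians(30)
X=np.array([np.cos(_r),np.sin(_r),0]);Z=np.array([0,0,1.]);Y=np.cross(Z,X);A=np.cos(_t)*X-np.sin(_t)*Z
QP=pose_q(A,-Y)
def place(h): return SC+[0,0,h]+A*.017
E
python3 - <<'E'
from h import *
robot.move_to(place(.30),QP)
s=status.read_state(); print(np.round(s['joint_pos'],2),s['time'],s['gripper_width'],s['ee_pos']-place(.30))
robot.movel(place(.155),vel=.15)
p=snap('scene','s3.png'); C=cloud(p); np.save('s3C.npy',C); snap('wrist','w3.png')
im=cv2.imread('pics/s3.png')[150:400,150:450]; cv2.imwrite('pics/s3z.png',cv2.resize(im,None,fx=2.4,fy=2.4))
p=snap('top','t3.png');C=cloud(p);np.save('t3C.npy',C)
im=cv2.imread('pics/t3.png')[70:270,330:530]; cv2.imwrite('pics/t3z.png',cv2.resize(im,None,fx=3,fy=3))
E
```

```text
[ 0.37  0.71 -0.63  1.5   1.25  1.79  2.38] 19.1 0.05600568693477098 [ 1.93521386e-04  4.51472141e-04 -5.53780581e-05]
```

View pics/s3z.png

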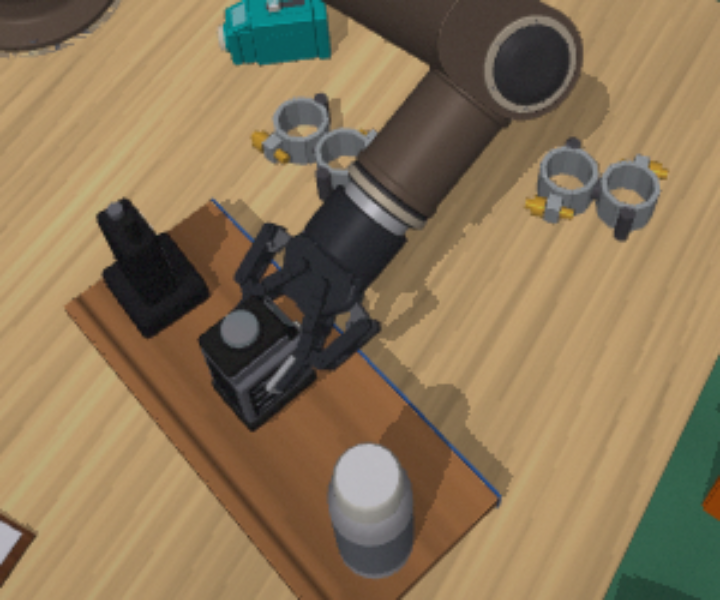

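View pics/t3z.png

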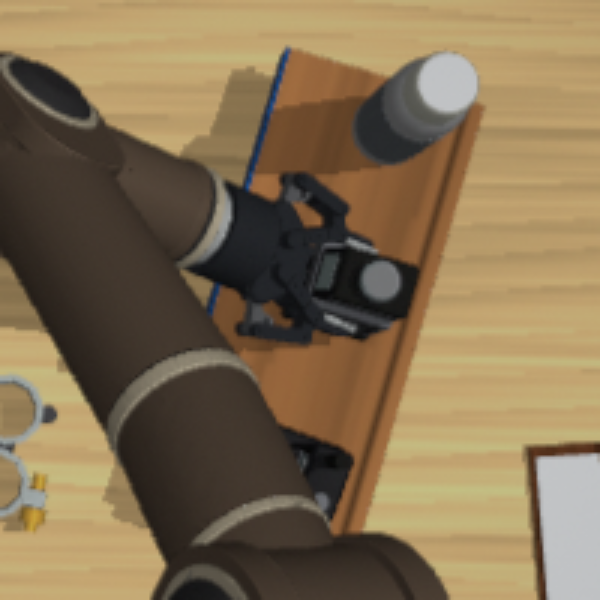

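View pics/w3.png

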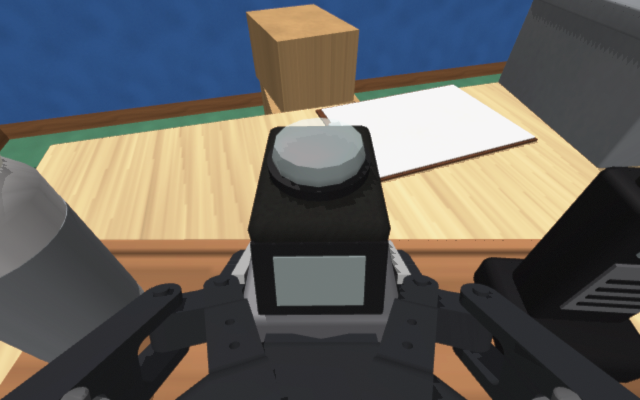

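```bash
python3 - <<'E'
from h import *
o=place(.155)-A*.017
for n in ['t3','s3']:
    C=np.load(n+'C.npy'); D=C-o; lx,ly,lz=D@X,D@Y,D@Z
    m=(abs(lx)<.06)&(abs(ly)<.05)&(lz>.066)&(lz<.08); print(n,'window',m.sum(),[np.round(np.median(v[m]),4) for v in (lx,ly,lz)],lz[m].max())
    m=(lx>-.03)&(lx<.045)&(abs(ly)<.03)&(abs(lz-.06)<.007)
    P=np.stack([lx[m],ly[m],np.ones(m.sum())],1); c,res,_,_=np.linalg.lstsq(P,lz[m],rcond=None); print('top plane',m.sum(),c, lx[m].min(),lx[m].max(),ly[m].min(),ly[m].max())
    # shelf step: heights profile along shelf x at y=+.08
    E=C-SC; sx,sy=E@X,E@Y
    for xx in np.arange(-.095,.1,.015):
        k=(abs(sx-xx)<.008)&(abs(sy-.085)<.015)&(E[...,2]<.09); print(round(xx,3),np.round(np.median(E[...,2][k]),4) if k.any() else None,end='; ')
    print()
E
```

```text
t3 window 103 [np.float64(0.0083), np.float64(0.0017), np.float64(0.0682)] 0.07261894717055875
top plane 373 [0.00112978 0.00323931 0.05811948] -0.024130932072210485 0.03821840128301991 -0.020477075513832387 0.023138017439127863
-0.095 0.0487; -0.08 0.0593; -0.065 0.0591; -0.05 0.059; -0.035 0.0591; -0.02 0.0594; -0.005 0.0594; 0.01 0.0593; 0.025 0.0586; 0.04 0.0596; 0.055 0.0592; 0.07 0.0589; 0.085 0.0595; 0.1 -0.0; 
s3 window 167 [np.float64(0.0093), np.float64(0.0028), np.float64(0.0683)] 0.07188432637264122
top plane 483 [ 0.00592532 -0.00564294  0.05785639] -0.02022128221150407 0.03915584706482303 -0.019811878547955922 0.024869714752055887
-0.095 0.0601; -0.08 0.06; -0.065 0.0603; -0.05 0.06; -0.035 0.0597; -0.02 0.0602; -0.005 0.0597; 0.01 0.0604; 0.025 0.0607; 0.04 0.0603; 0.055 0.0599; 0.07 0.0603; 0.085 0.0595; 0.1 0.0002;
```

```bash
python3 - <<'E'
from h import *
robot.movel(place(.130),vel=.08); robot.hold(.3)
f0=status.read_state()['ft_force']
r=robot.movel(place(.1165),vel=.015,threshold=4); s=status.read_state()
print(r,(s['ee_pos']-place(0))[2],np.round(s['ft_force']-f0,2),s['time'])
robot.hold(.3); s=status.read_state(); print(np.round(s['ft_force']-f0,2))
claw.move_gripper(.085); s=status.read_state(); print(s['gripper_width'],np.round(s['ft_force'],2),s['time'])
snap('wrist','w4.png')
E
```

```text
True 0.1250383481241368 [-0.85  0.2  10.98] 21.625
[-1.48  1.24 11.29]
0.08504615771462924 [-0.1  -0.18 -0.59] 22.3333
```

View pics/w4.png

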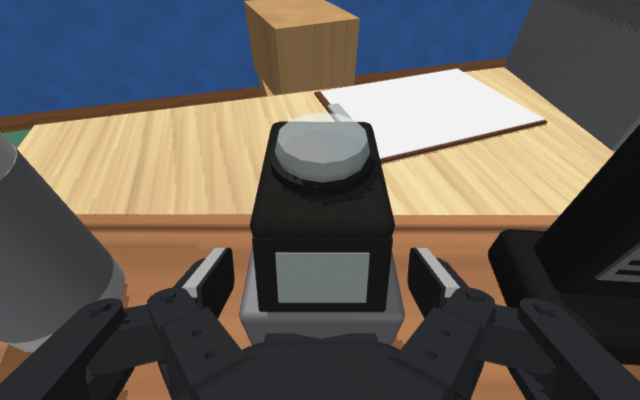

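```bash
python3 - <<'E'
from h import *
e=status.read_state()['ee_pos']
robot.movel(e-A*.06,vel=.06)
robot.movel(e-A*.16,vel=.15)
robot.movel(e-A*.16+np.array([0,0,.06])-X*.08,vel=.2)
p=snap('wrist','w5.png'); 
for n in ['top','scene']:
    p=snap(n,n+'5.png'); C=cloud(p); D=C-SC-[0,0,.12]; lx,ly,lz=D@X,D@Y,D@Z
    m=(abs(lx)<.06)&(abs(ly)<.05)&(lz>.066)&(lz<.08); print(n,'window',m.sum(),[np.round(np.median(v[m]),4) for v in (lx,ly,lz)])
    m=(lx>-.03)&(lx<.045)&(abs(ly)<.03)&(abs(lz-.06)<.007)
    P=np.stack([lx[m],ly[m],np.ones(m.sum())],1); c,*_=np.linalg.lstsq(P,lz[m],rcond=None); print('top plane',m.sum(),c)
print(status.read_state()['time'])
im=cv2.imread('pics/scene5.png')[150:400,150:450]; cv2.imwrite('pics/s5z.png',cv2.resize(im,None,fx=2.4,fy=2.4))
E
```

```text
top window 132 [np.float64(0.0074), np.float64(-0.0012), np.float64(0.0704)]
top plane 342 [0.00807284 0.00160288 0.05926607]
scene window 189 [np.float64(0.0098), np.float64(0.002), np.float64(0.0716)]
top plane 451 [ 0.01417021 -0.02082474  0.05981167]
25.15
```

View pics/s5z.png

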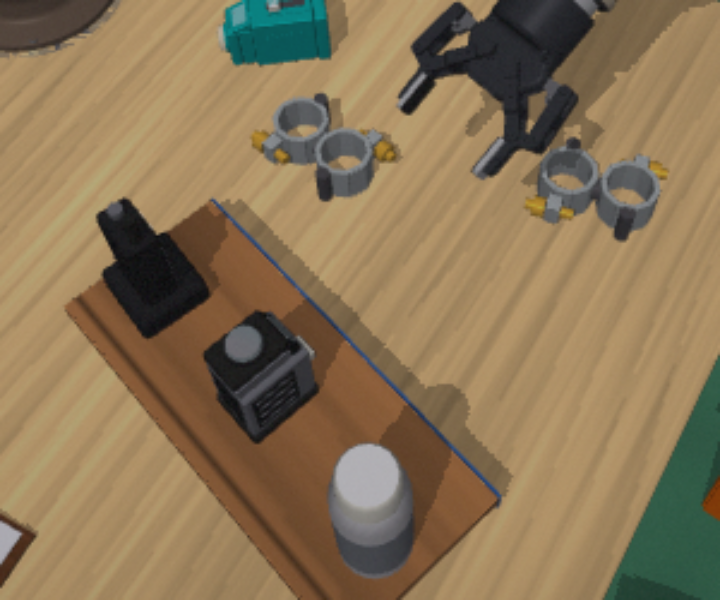

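View pics/w5.png

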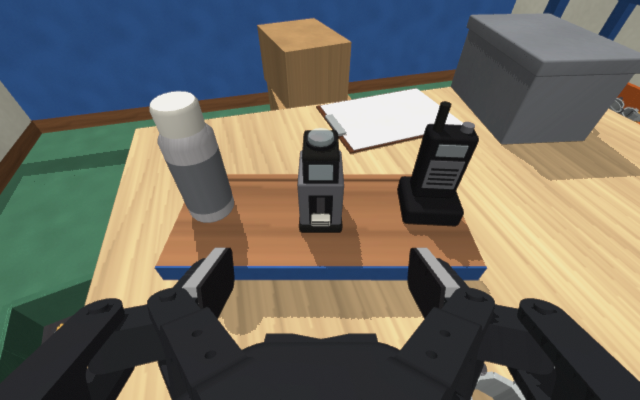

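The laser stands upright mid-shelf with its lock at the foot end (wrist picture, grip at about row 220, column 320). The can, radio and couplers are in place and the gripper is clear.

```bash
python3 - <<'E'
from h import *
s=status.read_state(); print(np.round(s['ft_force'],2)); job_done()
E
```

```text
[ 0.18 -0.06 -0.18]
the job is handed in; nothing more can be done
```

The laser stands upright on the shelf between the can and the radio, with its lock at the foot-side stop. I handed the job in at about 25 s of the 66 s allowed; no verdict is reported.

- **Lock:** I slid it home with the shut fingers while the laser lay on its back. The force rose to about 4 N at the stop. The camera put the grip's centre at about -24 mm, its locked position, and the laser had not visibly moved.
- **Placing:** I gripped the flat sides, lifted, turned the laser upright and lowered it until it touched the shelf. The force had risen by about 11 N by then, against the 45 N limit. I then opened the gripper and backed away. First contact came about 5 mm earlier than planned because the laser sat slightly low in the grip; this did no harm.
- **Last checks:** The laser is within about 3 mm of the board's middle. The top camera puts its tilt at about 0.01 rad and the scene camera at about 0.025 rad; both are inside 0.05. Its height fits standing flat on its foot.
- **Surroundings:** In the pictures the lock is still at the foot end, and the can, radio, couplers and turquoise look-alikes look unmoved; I did not measure them again. The robot was touching nothing.

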